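# Seat a battery pack in a charging dock through its sprung dust flap

## Robot

A 6-joint arm with a two-finger parallel gripper is mounted at the origin on the work surface. World frame = base frame: x ahead of the robot, y to its left, z up, the work surface at z = 0. Lengths are in mm, angles in rad, forces in N, time in s.
With the tool pointing down it reaches from about 350 to 775 mm from the base axis. Payload 7.3 kg.
Tool frame: the origin (TCP) lies midway between the tips of the shut fingers; the grasp point (between the pads) lies 19 mm behind it (bot.hold_point_z is the distance from the TCP to the grasp point, in mm); z points along the fingers, y is the direction in which the jaws open and shut (so a half turn about z gives the same grasp; the last joint's range is limited). The gripper opens to 92 mm and grips with 3 to 60 N. Pads are 19 mm wide; open, the fingers measure 130 mm over their backs; the gripper's body (75 mm by 190 mm) begins 47 mm behind the grasp point.
Start: joints at [-1.345, 0.342, 1.524, -0, 1.275, -0.146], TCP at [190.753, -489.143, 202.741] pointing down, gripper open.
Joint ranges: [-2.53, 2.53], [-0.77, 2.02], [0.04, 2.7], [-1, 4.14], [0.28, 2.66], [-3.11, 3.11]. Speed limits (rad/s): [2.57, 2.57, 3.14, 3.14, 3.14, 3.14].

## Interface

Orientations are given as [roll, pitch, yaw] about the fixed x, y, z axes, in that order (R = Rz(yaw) Ry(pitch) Rx(roll)).
In Python, from plant import bot gives the robot as it stands.
- The arm moves only by the tool servo_tool, never from a script. Its argument "series" is a list of rows, each a list of 5 numbers: the opening, from 0 (shut) to 1 (fully open), then the shift along the tool's x, y, z each as a share of 50 mm, from -1 to 1, then the turn about the tool's z as a share of 90 degrees, from -1 to 1. In form: [[gripper, tx, ty, tz, spin], ...]. A call has 1 to 20 rows; each row shifts and turns the commanded pose from where the row before left it, along the tool's axes as they then stand; what a row does not reach is not made up. A row lasts 1/8 s, in which the tool goes at most 62.5 mm and 10.7 degrees, less where a joint would pass 70% of its speed; a pose out of reach is approached as far as the arm can. A call with a number of a shift or a turn outside -1 to 1 is refused whole. A call with a gripper value outside its range is refused whole. The fingers move at their own pace and stop on an object; the grip force is fixed at half the most. Time passes only in rows, so rows that do not move let the fingers close. It gives the time, the measured TCP pose, the force and the opening at its end, in the units of the state.
- bot.get_obs(): the state, without advancing time (a new reading comes with each control period).
- bot.capture(name): name is "side" or "top"; returns the picture (420x560x3 uint8, red, green, blue); there is no depth.
- bot.camera_model(name): a dict with "mtx" (3x3 intrinsics, pixels), "world_from_camera" (4x4, takes a point from camera to world coordinates). Camera axes: x right, y up, looking along -z (the intrinsics and any distortion apply to the point x, -y, -z); pixel columns grow to the right and rows downward; lengths in mm; the calibration is good to about 2 mm. A picture is of the moment at which its call begins. camera_model takes no time and is no camera call.
- bot.close_job(): hands the job in, once; it reports no verdict.
Trained networks look in the newest picture that a camera, given by its name, has taken for a name from the list of things; names that differ only in an ending like _2 or _b are one class to them, and where a whole thing is asked for, a point or a joint stands for the part that bears it (a point fixed in the world has none). Each returns a list of dicts, best first, with "p" (0 to 1); they miss things now and then, are a little off and sometimes report something else, mostly with a low value. They report only what shows in the picture. A call takes as long as a camera call. They do not tell look-alikes from the thing itself.
- bot.outline_of(camera, label): "mask" (420x560 bool, what is visible of it).
- bot.pinpoint(camera, label): "point" ([x, y, z] in mm, in the coordinates of the camera as it stood for that picture, good to about 4 mm: a listed point, or the origin of a listed thing).
The state is a dict: "time": time; "joint_positions": joint angles; "dq": joint speeds; "tau": joint torques, N m; "tool_pos": TCP position; "tcp_rot": TCP orientation; "contact_force": force on the tool from outside, world axes, zero at the start; "moment": the same for the moment, N m; "grip_width": finger opening in mm.
Only numpy, scipy, OpenCV 4.12 (cv2) and the standard library are available. Lean on these libraries where they do the work, as an engineer would, in place of code of your own. Each camera call takes 0.05 s, during which the arm holds its last target.

## Task

Put the upright battery pack into the charging dock: push its sprung dust flap open with the foot of the pack, feel for the floating seat below and press the pack gently until it is fully home in it, never forcing it. Then let go of it and leave it there, and leave the other things on the bench alone.

Things in the scene. Friction and masses are not known exactly. Their poses are not given: they have to be found in the camera images.
- pack: Battery pack: a grey plastic block with dark bands, 26 (own x) x 50 (own y) x 100 mm (own z), about 0.25 kg, standing upright and free on the bench. Origin at the centre of its underside (the foot), z up. The same either way round (half turn about z). Told from the power brick by being taller and thinner. It is to be held by its 26 mm thickness near its top.
- dock: Charging dock, black block fixed to the bench, 100 (own x, -47 to +53) x 124 (y) x 75 mm high, with an open shaft in its top, x -17 to +23, y -38 to +38 mm. Origin at bench level under the shaft axis (x = y = 0) on which the pack goes straight down, its 26 mm thickness along the dock's x, its 50 mm width along the dock's y. Over 25 N between pack and dock counts as forcing.
- dock_mouth (a point): Point on the shaft axis in the plane of the dock's top, 75 mm above the bench; axes as the dock's. Inside the shaft, fixed ramps narrow it to about +-15 mm in x by 31 mm above the bench, so that only the place along y is left open.
- flap (a joint): Angle of the dust flap, an aluminium plate 36 (x) x 73 (y) x 3 mm closing the shaft just below the dock's top. 0 = shut; grows to 1.5 rad as its free edge is pushed down into the shaft. A spring shuts it (0.02 N m shut, 0.09 wide open): pushed by the pack's foot it resists with up to about 10 N, then leans on the pack's side with 2 to 3 N towards the dock's -x.
- flap_edge (a point): Middle of the flap's free edge (towards the dock's -x). The hinge lies along the dock's y at x = +20 mm, 72.5 mm above the bench.
- brick: Power brick, grey block 56 x 70 x 55 mm, origin at the centre of its underside. Leave alone.
- spool: Filament spool lying flat, 150 mm across, 50 mm high, origin at the centre of its underside. Leave alone.
- screwdriver: Screwdriver 180 mm long lying along its own x. Leave alone.
- seat_mid (a point): Point on the shaft axis at the height of the seat's rim, 30 mm above the bench. The seat is a pocket 29 (x) x 52.6 (y) mm, 12 mm deep, in a flat rim. It floats: its true centre lies up to 10 mm either way along the dock's y from this point, different every time, hidden and unmeasured. Find it by feel: rest the foot lightly on the rim and slide it along y until it drops in.
- home (a point): Point on the shaft axis at the height of the seat's floor, 18 mm above the bench: the pack is fully home with its foot at this height or a little below. The seat is sprung: pushed down it yields up to 6 mm, at 2 N to 8 N, then meets a hard stop; left free it comes up again, and so rises round the foot when the two line up.
There are look-alikes about, which are no part of the job. What is shaped like the pack but purple is not meant.

How it is judged (in metres and radians):
On the way, in this order (a step that is already met when the one before it is completed fails the run):
1. the foot of the pack is in the shaft and holds the flap open (value of joint flap above 0.7 rad and z of pack in the frame of dock below 0.06 m and horizontal distance between pack and dock below 0.02 m), for 0.1 s.
2. the pack is fully home in the seat (z of pack in the frame of dock below 0.021 m and horizontal distance between pack and dock below 0.015 m), for 0.1 s.
At the end, for the whole second after the job is handed in: The pack stands in the dock with its foot on the floor of the seat (foot no more than 21 mm above the bench and within 15 mm of the shaft's axis), upright within 0.2 rad, at rest and released (all of step 2 and angle between pack's own z axis and vertical below 0.2 rad and linear speed of pack below 0.02 m/s); the robot touches nothing.
It fails at once if the pack is forced: more than 25 N between pack and dock (contact force between pack and dock above 25 N).
It fails at once if the power brick is moved more than 20 mm (distance of brick from where it was at the start of the episode above 0.02 m).
It fails at once if the spool is moved more than 20 mm (distance of spool from where it was at the start of the episode above 0.02 m).
It fails at once if the screwdriver is moved more than 20 mm (distance of screwdriver from where it was at the start of the episode above 0.02 m).
It also fails if it takes over 72 s, if anything falls off the work surface, if the arm or the gripper's body presses on something with over 40 N, if the wrist force passes 120 N, or if a joint passes its speed limit or range.

## Working session

There is one attempt and no reset: what is moved stays moved. The work goes in short steps, Python scripts to look and compute and a tool call to move; the robot and the scene stay as the last step left them, time stands still between calls to the robot, and variables do not carry over. Pictures are saved under pics/ and viewed, and the job is handed in when it is done.

Besides the shell and the picture viewer there is one more tool, called as name([rows], argument=value, ...), one row to a line, values as JSON. servo_tool: Moves the arm, as the interface text tells. Shift numbers are shares of 50 mm and turn numbers shares of 90 degrees, none past 1 either way. Its arguments: {"type":"object","properties":{"series":{"type":"array"}},"required":["series"]}

```bash
mkdir -p pics; ls; python3 - <<'E'
from plant import bot
import cv2, numpy as np
print(bot.get_obs())
for c in ("side","top"):
    im=bot.capture(c); cv2.imwrite(f"pics/{c}0.png",im[:,:,::-1])
    m=bot.camera_model(c); print(c,np.round(m["mtx"],1).tolist(),np.round(m["world_from_camera"],3).tolist(), [k for k in m])
    W=np.array(m["world_from_camera"])
    for l in ("pack","dock","dock_mouth","flap_edge","brick","spool","screwdriver"):
        for d in bot.pinpoint(c,l)[:3]:
            p=np.array(d["point"]); w=W@np.r_[p,1]
            K=np.array(m["mtx"]); q=K@np.array([p[0],-p[1],-p[2]]); 
            print(c,l,round(d["p"],2),np.round(w[:3]),np.round(q[:2]/q[2]))
print(bot.get_obs()["time"])
E
```

```text
pics
{'time': 0.0, 'joint_positions': array([-1.34500947e+00,  3.42715613e-01,  1.52500087e+00, -2.42763900e-05,
        1.27539116e+00, -1.45946474e-01]), 'dq': array([0.00017306, 0.00203936, 0.00229062, 0.0020785 , 0.00015217,
       0.00230078]), 'tau': array([ 6.54346641e-04, -4.31236231e+01, -2.44217527e+01,  7.16416142e-02,
        5.58476779e-02, -1.44411010e-04]), 'tool_pos': array([ 190.6372833 , -488.69836095,  202.05431377]), 'tcp_rot': array([-3.14009040e+00, -1.97355580e-04,  3.71740264e-01]), 'contact_force': array([-0.17254547, -0.00246286, -0.35746852]), 'moment': array([-0.04276966, -0.02765769, -0.00281586]), 'grip_width': 91.58675608804826}
side [[483.0, 0.0, 283.8], [0.0, 483.0, 211.5], [0.0, 0.0, 1.0]] [[-0.823, 0.443, -0.355, 234.834], [-0.568, -0.64, 0.518, 615.244], [0.002, 0.628, 0.778, 845.409], [0.0, 0.0, 0.0, 1.0]] ['mtx', 'world_from_camera']
side pack 0.74 [590. 340.   5.] [212. 313.]
side pack 0.6 [443. 426.   6.] [245. 395.]
side pack 0.6 [375. 292.   3.] [320. 356.]
side dock 0.84 [ 521. -212.   -0.] [378. 161.]
side dock_mouth 0.81 [ 524. -206.   74.
[... 251 characters left out ...]
 [380. 152.]
top [[395.2, 0.0, 283.3], [0.0, 395.2, 215.6], [0.0, 0.0, 1.0]] [[-0.017, 0.998, -0.057, 528.149], [-1.0, -0.017, -0.006, 105.819], [-0.007, 0.057, 0.998, 1048.925], [0.0, 0.0, 0.0, 1.0]] ['mtx', 'world_from_camera']
top pack 0.94 [370. 287.  -3.] [218. 299.]
top pack 0.9 [440. 425.  -1.] [166. 274.]
top pack 0.9 [593. 343.   4.] [196. 215.]
top dock 0.98 [ 522. -205.    1.] [404. 239.]
top dock_mouth 0.65 [ 520. -206.   69.] [413. 239.]
top flap_edge 0.58 [ 503. -199.   70.] [410. 246.]
top flap_edge 0.16 [ 747. -164.   -5.] [385. 155.]
top brick 0.69 [535.  79.   1.] [296. 235.]
top spool 0.7 [768. 145.   5.] [270. 148.]
top screwdriver 0.89 [ 747. -167.   -2.] [386. 155.]
0.8
```

View pics/side0.png

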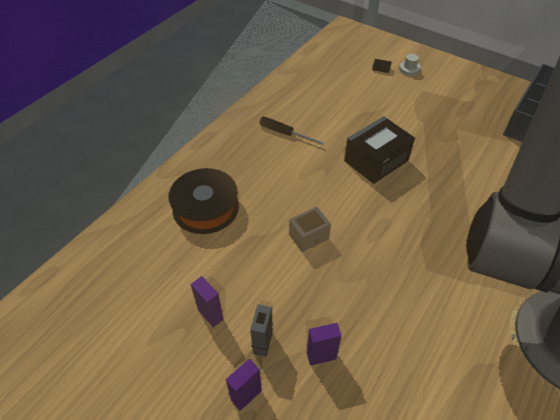

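View pics/top0.png

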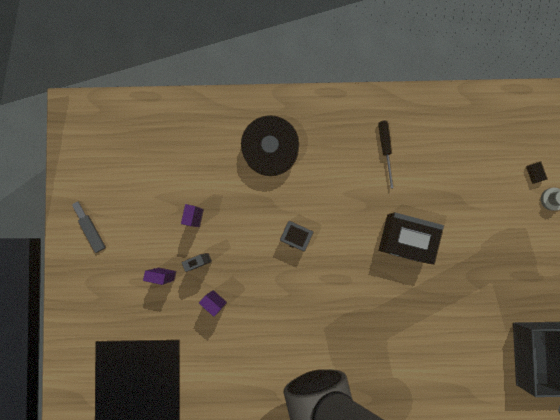

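The grey banded block at side (262,330) / top (196,262) is the candidate for the pack. The three purple ones are look-alikes: side (207,301), (324,343), (244,384) and top (192,215), (213,303), (160,276). The squat grey block at side (310,229) is the brick. I'll confirm with a crop and measure from outlines.

```bash
cat > h.py <<'E'
from plant import bot
import cv2, numpy as np
from scipy.optimize import minimize
def proj(c,P):
    m=bot.camera_model(c); W=np.linalg.inv(np.array(m["world_from_camera"])); K=np.array(m["mtx"])
    P=np.atleast_2d(P); p=(W@np.c_[P,np.ones(len(P))].T)[:3]
    q=K@np.array([p[0],-p[1],-p[2]]); return (q[:2]/q[2]).T
def box(x,y,yaw,x0,x1,y0,y1,h,z0=0):
    c,s=np.cos(yaw),np.sin(yaw)
    return np.array([[x+c*a-s*b,y+s*a+c*b,z] for a in(x0,x1) for b in(y0,y1) for z in(z0,z0+h)])
def sil(c,P,S=4):
    h=cv2.convexHull((proj(c,P)*S).astype(np.float32).reshape(-1,1,2))
    im=np.zeros((420*S,560*S),np.uint8); cv2.fillConvexPoly(im,np.round(h).astype(np.int32),1)
    return cv2.resize(im.astype(np.float32),(560,420),interpolation=cv2.INTER_AREA)
E
python3 - <<'E'
from h import *
ims={c:bot.capture(c) for c in("side","top")}
out={}
for c in ims:
    for l in("pack","dock"):
        L=bot.outline_of(c,l)
        for i,d in enumerate(L):
            m=d["mask"]; ys,xs=np.nonzero(m)
            col=ims[c][m].mean(0)
            print(c,l,i,round(d["p"],2),m.sum(),xs.mean().round(1),ys.mean().round(1),col.round())
            out[f"{c}_{l}_{i}"]=m
np.savez("masks.npz",**out)
for c in ims:
    for d in bot.pinpoint(c,"pack"):
        w=np.array(bot.camera_model(c)["world_from_camera"])@np.r_[d["point"],1]; print(c,round(d["p"],2),w[:3].round())
a=cv2.resize(ims["side"][280:410,190:350],None,fx=3,fy=3,interpolation=cv2.INTER_CUBIC)
b=cv2.resize(ims["top"][240:290,140:230],None,fx=4.,fy=4.,interpolation=cv2.INTER_CUBIC)
H=max(a.shape[0],b.shape[0]); a=cv2.copyMakeBorder(a,0,H-a.shape[0],0,0,0);b=cv2.copyMakeBorder(b,0,H-b.shape[0],0,0,0)
o=np.hstack([a,b])[:,:800]; cv2.imwrite("pics/crop1.png",np.ascontiguousarray(o[:,:,::-1]))
a=cv2.resize(ims["side"][110:190,335:425],None,fx=4,fy=4,interpolation=cv2.INTER_CUBIC)
b=cv2.resize(ims["top"][195:275,370:455],None,fx=4,fy=4,interpolation=cv2.INTER_CUBIC)
cv2.imwrite("pics/dock1.png",np.ascontiguousarray(np.hstack([a,b])[:,:,::-1]))
E
```

```text
side pack 0 0.82 926 261.2 330.0 [65. 62. 55.]
side pack 1 0.68 1127 322.8 343.9 [67. 40. 76.]
side pack 2 0.68 1017 206.6 300.5 [76. 50. 76.]
side pack 3 0.57 1143 243.8 384.2 [67. 39. 78.]
side dock 0 0.95 3059 378.1 148.9 [60. 55. 45.]
top pack 0 0.86 367 192.3 215.3 [66. 41. 73.]
top pack 1 0.81 415 159.2 275.5 [66. 40. 76.]
top pack 2 0.73 320 196.8 261.2 [64. 62. 58.]
top pack 3 0.67 395 212.5 302.5 [69. 41. 81.]
top pack 4 0.16 460 414.0 237.8 [129. 132. 130.]
top dock 0 0.85 2384 410.8 237.4 [60. 57. 52.]
side 0.93 [373. 289.   4.]
side 0.87 [589. 340.   5.]
side 0.78 [478. 331.   3.]
side 0.62 [445. 427.   4.]
top 0.93 [370. 287.  -2.]
top 0.67 [475. 331.   1.]
top 0.67 [439. 428.  -4.]
top 0.59 [588. 343.   2.]
```

View pics/crop1.png

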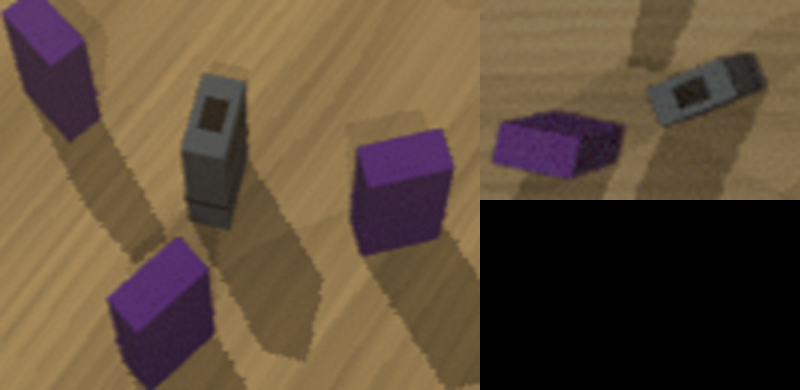

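View pics/dock1.png

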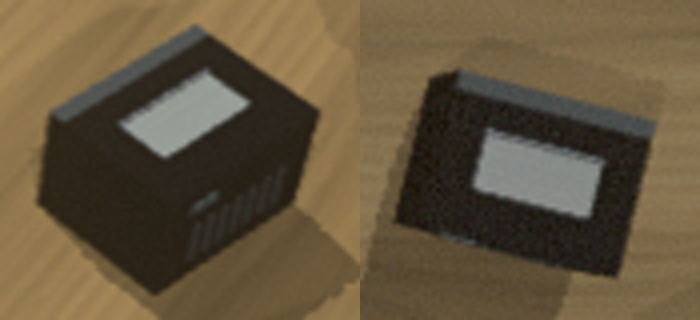

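```bash
cat > fit.py <<'E'
from h import *
M=np.load("masks.npz")
def fit(keys,dims,x0,y0):
    best=None
    def cost(p):
        t=0
        for k in keys:
            s=sil(k.split("_")[0],box(p[0]*10,p[1]*10,p[2],*dims)); m=M[k]
            m=cv2.GaussianBlur(m.astype(np.float32),(0,0),1.); s=cv2.GaussianBlur(s,(0,0),1.)
            t+=((s-m)**2).sum()/m.sum()
        return t
    R=[]
    for yaw in np.arange(-np.pi/2,np.pi/2,0.3):
        r=minimize(cost,[x0/10,y0/10,yaw],method="Nelder-Mead",options=dict(initial_simplex=np.array([x0/10,y0/10,yaw])+np.array([[0,0,0],[.8,0,0],[0,.8,0],[0,0,.25]]),maxiter=120))
        R.append((r.fun,r.x[0]*10,r.x[1]*10,r.x[2]))
    R.sort(); return R[:4]
for n,ks,d,x,y in(("pack",["side_pack_0","top_pack_2"],(-13,13,-25,25,100),476,331),("dock",["side_dock_0","top_dock_0"],(-47,53,-62,62,75),522,-206)):
    for kk in (ks,ks[:1],ks[1:]):
        for r in fit(kk,d,x,y)[:2]: print(n,kk,np.round(r,3))
E
python3 fit.py
```

```text
pack ['side_pack_0', 'top_pack_2'] [5.70000e-02 4.74305e+02 3.30509e+02 3.89000e-01]
pack ['side_pack_0', 'top_pack_2'] [5.80000e-02 4.74410e+02 3.30214e+02 4.17000e-01]Traceback (most recent call last):
  File "fit.py", line 19, in <module>
    for r in fit(kk,d,x,y)[:2]: print(n,kk,np.round(r,3))
             ~~~^^^^^^^^^^
  File "fit.py", line 14, in fit
    r=minimize(cost,[x0/10,y0/10,yaw],method="Nelder-Mead",options=dict(initial_simplex=np.array([x0/10,y0/10,yaw])+np.array([[0,0,0],[.8,0,0],[0,.8,0],[0,0,.25]]),maxiter=120))
    res = _minimize_neldermead(fun, x0, args, callback, bounds=bounds,
                               **options)
    fxcc = func(xcc)
    fx = function(np.copy(x), *(wrapper_args + args))
  File "fit.py", line 8, in cost
    s=sil(k.split("_")[0],box(p[0]*10,p[1]*10,p[2],*dims)); m=M[k]
  File "h.py", line 12, in sil
    h=cv2.convexHull((proj(c,P)*S).astype(np.float32).reshape(-1,1,2))
                      ~~~~^^^^^
  File "h.py", line 5, in proj
    m=bot.camera_model(c); W=np.linalg.inv(np.array(m["world_from_camera"])); K=np.array(m["mtx"])
ValueError: time passes only in moves, steps and waits
```

The crop confirms the grey block with dark bands (side (262,330), top (196,262)) as the pack: tall, thin and not purple. The dock shows a light flap at side (382,138), top (414,239). I'll cache the calibration and finish the dock fit.

```bash
python3 - <<'E'
from plant import bot
import pickle
pickle.dump({c:bot.camera_model(c) for c in("side","top")},open("cam.pkl","wb"))
E
sed -i 's/    m=bot.camera_model(c); W/    m=CAM[c]; W/; 1a import pickle,os\nCAM=pickle.load(open("cam.pkl","rb"))' h.py
sed -i 's/np.arange(-np.pi\/2,np.pi\/2,0.3)/yaws/; s/def fit(keys,dims,x0,y0)/def fit(keys,dims,x0,y0,yaws)/; s/476,331)/476,331,(.3,.45))/; s/522,-206)/522,-206,(-.15,-.35))/; s/for n,ks,d,x,y in/for n,ks,d,x,y,ya in/; s/fit(kk,d,x,y)/fit(kk,d,x,y,ya)/' fit.py
python3 fit.py
```

```text
pack ['side_pack_0', 'top_pack_2'] [5.70000e-02 4.74158e+02 3.30426e+02 3.97000e-01]
pack ['side_pack_0', 'top_pack_2'] [5.90000e-02 4.74110e+02 3.30792e+02 4.00000e-01]
pack ['side_pack_0'] [6.00000e-03 4.75737e+02 3.30715e+02 4.03000e-01]
pack ['side_pack_0'] [6.00000e-03 4.75780e+02 3.30933e+02 4.10000e-01]
pack ['top_pack_2'] [1.80000e-02 4.73413e+02 3.29163e+02 3.61000e-01]
pack ['top_pack_2'] [1.90000e-02 4.73047e+02 3.29095e+02 3.43000e-01]
dock ['side_dock_0', 'top_dock_0'] [ 1.00000e-02  5.21006e+02 -2.09004e+02 -2.81000e-01]
dock ['side_dock_0', 'top_dock_0'] [ 1.00000e-02  5.21344e+02 -2.08942e+02 -2.78000e-01]
dock ['side_dock_0'] [ 1.00000e-03  5.22537e+02 -2.09097e+02 -2.78000e-01]
dock ['side_dock_0'] [ 2.00000e-03  5.22947e+02 -2.09667e+02 -2.80000e-01]
dock ['top_dock_0'] [ 2.00000e-03  5.20138e+02 -2.08980e+02 -2.74000e-01]
dock ['top_dock_0'] [ 2.00000e-03  5.19613e+02 -2.08976e+02 -2.75000e-01]
```

servo_tool([
  [1, 0.4, -0.18, 0, 0],
  [1, 0.8, -0.37, 0, 0],
  [1, 0.8, -0.37, 0, 0],
  [1, 0.8, -0.37, 0, 0],
  [1, 0.8, -0.37, 0, 0],
  [1, 0.8, -0.37, 0, 0],
  [1, 0.8, -0.37, 0, 0],
  [1, 0.8, -0.37, 0, 0],
  [1, 0.8, -0.37, 0, 0],
  [1, 0.6, -0.5, 0, 0],
  [1, 0.36, -0.9, 0, 0],
  [1, 0.36, -0.9, 0, 0],
  [1, 0.36, -0.9, 0, 0],
  [1, 0.36, -0.9, 0, 0],
  [1, 0.36, -0.9, 0, 0],
  [1, 0.36, -0.9, 0, 0],
  [1, 0.36, -0.9, 0, 0],
  [1, 0.36, -0.9, 0, 0],
  [1, 0.36, -0.9, 0, 0],
  [1, 0.36, -0.9, 0, 0],
])

```text
time: 3.7
tool_pos: [472.4, 301.9, 202.8]
tcp_rot: [-3.141, -0.0, 0.372]
contact_force: [1.0, 0.1, 0.5]
grip_width: 91.5
```

servo_tool([
  [0.6, 0, 0, 0, -0.1],
  [0.6, 0, 0, 0, -0.1],
  [0.6, 0, 0, 0, -0.1],
  [0.6, 0, 0, 0, -0.1],
  [0.6, 0, 0, 0, -0.1],
  [0.6, 0, 0, 0, -0.1],
  [0.6, 0, 0, 0, -0.1],
  [0.6, 0, 0, 0, -0.1],
  [0.6, 0, 0, 0, -0.1],
  [0.6, 0, 0, 0, -0.1],
  [0.6, 0, 0, 0, 0],
  [0.6, 0, 0, 0, 0],
])

```text
time: 5.2
tool_pos: [473.1, 299.9, 202.7]
tcp_rot: [-3.141, -0.0, 1.94]
contact_force: [0.1, -0.1, 0.5]
grip_width: 54.8
```

servo_tool([
  [0.6, 0.28, 0.125, 0, -0.01],
  [0.6, 0.28, 0.125, 0, 0],
  [0.6, 0, 0, 0.4, 0],
  [0.6, 0, 0, 0.6, 0],
  [0.6, 0, 0, 0.6, 0],
  [0.6, 0, 0, 0.2, 0],
  [0.6, 0, 0, 0, 0],
  [0.6, 0, 0, 0, 0],
])

```text
time: 6.2
tool_pos: [475.6, 330.8, 113.9]
tcp_rot: [3.139, -0.0, 1.958]
contact_force: [0.5, 0.4, 0.2]
grip_width: 54.7
```

```bash
python3 - <<'E'
from h import *
o=bot.get_obs(); print(o["tool_pos"],o["tcp_rot"],o["joint_positions"])
a=bot.capture("side"); b=bot.capture("top")
for im,c in((a,"side"),(b,"top")):
    print(c, proj(c,[[474.5,330.5,100],[474.5,330.5,0],o["tool_pos"]]).round(1).tolist())
a=cv2.resize(a[230:400,180:350],None,fx=3,fy=3); b=cv2.resize(b[220:300,150:240],None,fx=3,fy=3)
b=cv2.copyMakeBorder(b,0,a.shape[0]-b.shape[0],0,0,0)
cv2.imwrite("pics/pre.png",np.hstack([a,b])[:,:800,::-1].copy())
E
```

```text
[475.57604644 330.75229027 113.92047793] [ 3.13932775e+00 -1.51029802e-04  1.95826848e+00] [ 4.75440602e-01  5.19725284e-01  1.49881773e+00 -5.39046034e-05
  1.12078023e+00  8.79920167e-02]
side [[261.5, 318.4], [263.3, 343.1], [260.6, 314.3]]
top [[192.6, 262.2], [201.5, 259.9], [191.1, 262.1]]
```

View pics/pre.png

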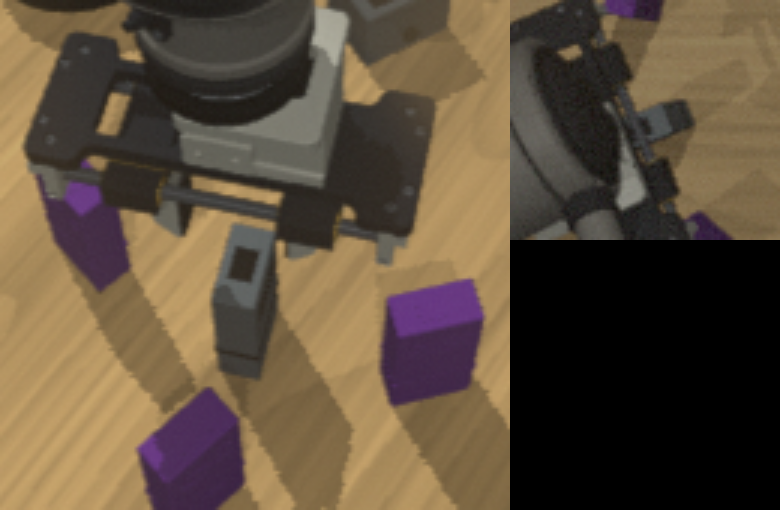

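The fingers straddle the grey pack's top (crop (245,265)) with the purple blocks clear. Descending and gripping.

servo_tool([
  [0.6, 0, 0, 0.3, 0],
  [0.6, 0, 0, 0.3, 0],
  [0.6, 0, 0, 0.26, 0],
  [0.6, 0, 0, 0.1, 0],
  [0.6, 0, 0, 0, 0],
  [0, 0, 0, 0, 0],
  [0, 0, 0, 0, 0],
  [0, 0, 0, 0, 0],
  [0, 0, 0, 0, 0],
  [0, 0, 0, 0, 0],
])

```text
time: 7.55
tool_pos: [474.9, 330.2, 65.0]
tcp_rot: [3.141, 0.0, 1.958]
contact_force: [0.2, -0.4, 1.9]
grip_width: 25.7
```

servo_tool([
  [0, 0, 0, -0.2, 0],
  [0, 0, 0, -0.5, 0],
  [0, 0, 0, -0.8, 0],
  [0, 0, 0, -0.8, 0],
  [0, 0, 0, -0.5, 0],
  [0, 0, 0, -0.2, 0],
  [0, 0, 0, 0, 0],
])

```text
time: 8.43
tool_pos: [474.7, 330.1, 214.7]
tcp_rot: [3.142, 0.0, 1.958]
contact_force: [-1.2, 0.5, -2.1]
grip_width: 25.4
```

servo_tool([
  [0, -0.2, -0.05, 0, 0],
  [0, -0.5, -0.15, 0, 0],
  [0, -0.65, -0.2, 0, 0],
  [0, -0.65, -0.2, 0, 0],
  [0, -0.65, -0.2, 0, 0],
  [0, -0.65, -0.2, 0, 0],
  [0, -0.65, -0.2, 0, 0],
  [0, -0.65, -0.2, 0, 0],
  [0, -0.65, -0.2, 0, 0],
  [0, -0.65, -0.2, 0, 0],
  [0, -0.65, -0.2, 0, 0],
  [0, -0.65, -0.2, 0, 0],
  [0, -0.65, -0.2, 0, 0],
  [0, -0.65, -0.2, 0, 0],
  [0, -0.65, -0.2, 0, 0],
  [0, -0.65, -0.2, 0, 0],
  [0, -0.65, -0.2, 0, 0],
  [0, -0.4, -0.15, 0, 0],
  [0, 0, 0, 0, 0],
  [0, 0, 0, 0, 0],
])

```text
time: 10.92
tool_pos: [524.4, -234.7, 214.3]
tcp_rot: [-3.141, -0.001, 1.959]
contact_force: [0.3, 0.6, -3.0]
grip_width: 25.7
```

servo_tool([
  [0, 0, 0, 0, 0.05],
  [0, 0, 0, 0, 0.1],
  [0, 0, 0, 0, 0.1],
  [0, 0, 0, 0, 0.1],
  [0, 0, 0, 0, 0.07],
  [0, 0, 0, 0, 0],
  [0, 0, 0, 0, 0],
  [0, 0, 0, 0, 0],
])

```text
time: 11.92
tool_pos: [524.7, -235.2, 214.8]
tcp_rot: [3.142, 0.0, 1.3]
contact_force: [-0.4, 0.5, -2.3]
grip_width: 25.6
```

servo_tool([
  [0, 0.24, -0.1, 0, 0.004],
  [0, 0.25, -0.1, 0, 0],
  [0, 0, 0, 0.3, 0],
  [0, 0, 0, 0.5, 0],
  [0, 0, 0, 0.2, 0],
  [0, 0, 0, 0, 0],
  [0, 0, 0, 0, 0],
  [0, 0, 0, 0, 0],
])

```text
time: 12.92
tool_pos: [522.2, -209.4, 165.5]
tcp_rot: [3.14, 0.0, 1.292]
contact_force: [0.6, -0.0, -2.3]
grip_width: 25.7
```

```bash
python3 - <<'E'
from h import *
o=bot.get_obs(); print(o["tool_pos"],o["tcp_rot"],o["contact_force"],o["moment"])
ims={c:bot.capture(c) for c in("side","top")}
t=o["tool_pos"]
for c in ims:
    L=bot.pinpoint(c,"pack"); 
    for d in L:
        w=np.array(CAM[c]["world_from_camera"])@np.r_[d["point"],1]
        if w[1]<50: print(c,"pack",round(d["p"],2),w[:3].round(1))
    for d in bot.pinpoint(c,"dock_mouth"): print(c,"mouth",round(d["p"],2),(np.array(CAM[c]["world_from_camera"])@np.r_[d["point"],1])[:3].round(1))
    im=ims[c].copy()
    S=4; r0,r1,c0,c1=(60,200,320,460) if c=="side" else (190,280,360,460)
    big=cv2.resize(im[r0:r1,c0:c1],None,fx=S,fy=S,interpolation=cv2.INTER_CUBIC)
    cv2.imwrite(f"pics/{c}2raw.png",big[:,:,::-1].copy())
    def dr(P,col):
        q=proj(c,P)
        for i,j in [(0,1),(2,3),(4,5),(6,7),(0,2),(1,3),(4,6),(5,7),(0,4),(1,5),(2,6),(3,7)]:
            a=((q[i]-[c0,r0]+.5)*S).astype(int);b=((q[j]-[c0,r0]+.5)*S).astype(int); cv2.line(big,tuple(map(int,a)),tuple(map(int,b)),col,1)
    dr(box(521.4,-209,-.278,-47,53,-62,62,75),(255,0,0))
    dr(box(521.4,-209,-.278,-17,23,-38,38,1,74),(255,255,0))
    dr(box(t[0],t[1],o["tcp_rot"][2]-np.pi/2,-13,13,-25,25,100,t[2]-65),(0,255,0))
    cv2.imwrite(f"pics/{c}2.png",big[:,:,::-1].copy())
E
```

```text
[ 522.21610151 -209.44734292  165.49770017] [3.13997253e+00 4.20082729e-04 1.29219257e+00] [ 0.55551479 -0.02677046 -2.3268275 ] [-0.04357965 -0.14277214 -0.02945733]
side pack 0.94 [ 520.  -207.8  103.9]
top pack 0.84 [ 521.9 -210.6   98.9]
top mouth 0.72 [ 518.  -208.3   71.9]
```

View pics/side2.png

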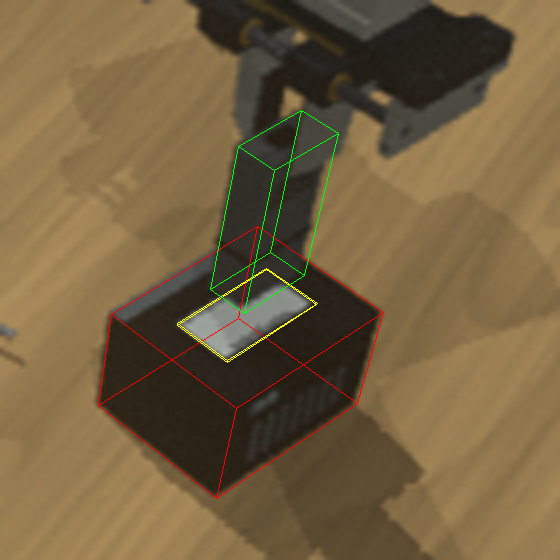

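View pics/top2.png

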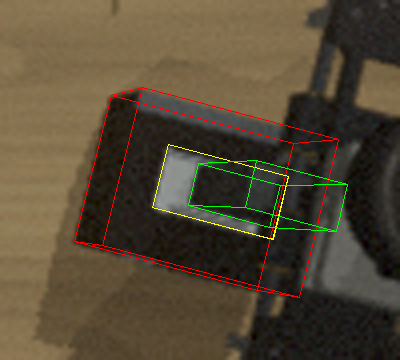

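```bash
python3 - <<'E'
import cv2,numpy as np
a=cv2.imread("pics/side2raw.png");b=cv2.imread("pics/top2raw.png")
g=lambda x:np.clip(255*(x/255.)**.5,0,255).astype(np.uint8)
a=g(a)[60:460,80:420];b=g(b)[:, :]
cv2.imwrite("pics/raw2.png",np.hstack([a,b[:400]]))
E
```

```text
Traceback (most recent call last):
ValueError: all the input array dimensions except for the concatenation axis must match exactly, but along dimension 0, the array at index 0 has size 400 and the array at index 1 has size 360
```

```bash
python3 - <<'E'
import cv2,numpy as np
a=cv2.imread("pics/side2raw.png");b=cv2.imread("pics/top2raw.png")
g=lambda x:np.clip(255*(x/255.)**.5,0,255).astype(np.uint8)
a=g(a)[80:440,80:420];b=g(b)[:360]
cv2.imwrite("pics/raw2.png",np.hstack([a,b]))
E
```

```text
(no output)
```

View pics/raw2.png

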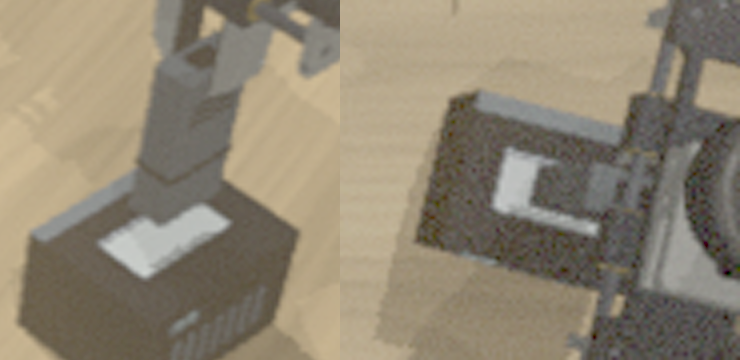

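```bash
python3 - <<'E'
from h import *
o=bot.get_obs(); t=o["tool_pos"]; yaw=o["tcp_rot"][2]-np.pi/2
M={}
for c in("side","top"):
    bot.capture(c)
    L=[d for d in bot.outline_of(c,"pack") if np.nonzero(d["mask"])[1].mean()>300]
    for d in L: ys,xs=np.nonzero(d["mask"]); print(c,d["p"],d["mask"].sum(),xs.mean(),ys.mean(),xs.min(),xs.max(),ys.min(),ys.max())
    M[c]=L[0]["mask"]
    if c=="top": F=bot.outline_of(c,"flap_edge"); print([(f["p"],f["mask"].sum(),np.nonzero(f["mask"])[1].mean()) for f in F])
np.savez("m2.npz",**M)
from itertools import product
G=lambda m:cv2.GaussianBlur(m.astype(np.float32),(0,0),.8)
for c in M:
    # occlusion: ignore silhouette outside of mask dilated beyond the cut by fingers: use window below
    win=np.zeros((420,560),bool)
    if c=="side": win[118:,:]=1   # lower part of pack
    else: win[:, :421]=1
    best=[]
    for dx,dy in product(np.arange(-8,8.1,1),repeat=2):
        s=sil(c,box(t[0]+dx,t[1]+dy,yaw,-13,13,-25,25,100,t[2]-65))
        best.append((((G(s)-G(M[c]))**2)[win].sum(),dx,dy))
    best.sort(); print(c,best[:6])
    im=M[c][110:140,365:400] if c=="side" else M[c][225:250,395:440]
    for r in im: print("".join(".#"[int(v)] for v in r))
E
```

```text
side 0.88 886 385.1297968397291 113.70090293453724 372 398 88 136
side 0.85 1149 322.54830287206266 343.49434290687554 306 340 324 364
top 0.86 242 418.504132231405 237.2603305785124 408 429 231 244
[(0.7, np.int64(190), np.float64(406.5421052631579))]
side [(np.float32(1.4214456), np.float64(2.0), np.float64(-1.0)), (np.float32(2.1515646), np.float64(2.0), np.float64(0.0)), (np.float32(2.1530135), np.float64(1.0), np.float64(0.0)), (np.float32(2.5792677), np.float64(1.0), np.float64(1.0)), (np.float32(2.6835263), np.float64(1.0), np.float64(-1.0)), (np.float32(2.7118948), np.float64(2.0), np.float64(-2.0))]
...........######################..
...........######################..
..........#######################..
..........#######################..
..........#######################..
..........#######################..
..........#######################..
.........#######################...
.........#######################...
.........#######################...
.........#######################...
.........#######################...
.........#######################...
........########
[... 1414 characters left out ...]
..........
..............#####################..........
.............######################..........
.............######################..........
.............######################..........
.............#####################...........
.............#####################...........
..............##################.............
...............###############...............
...................###########...............
.......................######................
.............................................
.............................................
.............................................
.............................................
.............................................
```

servo_tool([
  [0, 0.03, -0.016, 0.1, 0],
  [0, 0, 0, 0.1, 0],
  [0, 0, 0, 0.1, 0],
  [0, 0, 0, 0.1, 0],
  [0, 0, 0, 0.05, 0],
  [0, 0, 0, 0.05, 0],
  [0, 0, 0, 0.05, 0],
  [0, 0, 0, 0.05, 0],
])

```text
time: 14.48
tool_pos: [521.6, -207.7, 135.3]
tcp_rot: [3.141, 0.0, 1.292]
contact_force: [-2.2, 0.5, 4.4]
grip_width: 25.7
```

servo_tool([
  [0, 0, 0, 0.05, 0],
  [0, 0, 0, 0.05, 0],
])

```text
time: 14.72
tool_pos: [521.2, -207.5, 129.9]
tcp_rot: [-3.141, 0.0, 1.292]
contact_force: [-3.1, 1.0, 4.0]
grip_width: 25.4
```

servo_tool([
  [0, 0, 0, 0.05, 0],
  [0, 0, 0, 0.05, 0],
])

```text
time: 14.98
tool_pos: [520.9, -207.2, 124.1]
tcp_rot: [-3.14, -0.0, 1.292]
contact_force: [-2.9, 1.6, 1.4]
grip_width: 26.1
```

servo_tool([
  [0, 0, 0, 0.05, 0],
  [0, 0, 0, 0.05, 0],
  [0, 0, 0, 0.05, 0],
])

```text
time: 15.35
tool_pos: [521.3, -207.4, 116.8]
tcp_rot: [-3.141, -0.0, 1.292]
contact_force: [-2.9, 2.0, 0.6]
grip_width: 25.8
```

servo_tool([
  [0, 0, 0, 0.04, 0],
  [0, 0, 0, 0.04, 0],
  [0, 0, 0, 0.04, 0],
])

```text
time: 15.72
tool_pos: [521.4, -207.5, 111.0]
tcp_rot: [3.142, 0.0, 1.292]
contact_force: [-2.2, 1.0, -1.3]
grip_width: 25.7
```

servo_tool([
  [0, 0, 0, 0.03, 0],
  [0, 0, 0, 0, 0],
  [0, 0, 0, 0, 0],
])

```text
time: 16.1
tool_pos: [521.2, -207.4, 109.5]
tcp_rot: [-3.141, -0.0, 1.292]
contact_force: [-3.2, 1.6, -1.6]
grip_width: 25.7
```

servo_tool([
  [0, 0, 0, 0.03, 0],
  [0, 0, 0, 0.03, 0],
  [0, 0, 0, 0.03, 0],
  [0, 0, 0, 0.03, 0],
])

```text
time: 16.6
tool_pos: [521.5, -207.5, 103.7]
tcp_rot: [3.141, 0.0, 1.292]
contact_force: [-3.1, 0.4, -0.4]
grip_width: 25.7
```

servo_tool([
  [0, 0, 0, 0.03, 0],
  [0, 0, 0, 0.03, 0],
  [0, 0, 0, 0, 0],
])

```text
time: 16.98
tool_pos: [521.2, -207.4, 100.4]
tcp_rot: [-3.141, -0.0, 1.292]
contact_force: [-3.3, 0.4, -2.7]
grip_width: 25.7
```

servo_tool([
  [0, 0, 0, 0.02, 0],
  [0, 0, 0, 0.02, 0],
  [0, 0, 0, 0, 0],
])

```text
time: 17.35
tool_pos: [521.4, -207.5, 98.6]
tcp_rot: [-3.141, 0.0, 1.292]
contact_force: [-1.4, 0.6, -2.6]
grip_width: 25.6
```

servo_tool([
  [0, 0, 0, 0.02, 0],
  [0, 0, 0, 0.02, 0],
  [0, 0, 0, 0, 0],
])

```text
time: 17.73
tool_pos: [521.3, -207.5, 96.6]
tcp_rot: [-3.141, 0.0, 1.292]
contact_force: [-2.1, 0.4, -2.9]
grip_width: 25.7
```

servo_tool([
  [0, 0, 0, 0.02, 0],
  [0, 0, 0, 0.02, 0],
  [0, 0, 0, 0, 0],
])

```text
time: 18.1
tool_pos: [521.5, -207.4, 94.7]
tcp_rot: [3.142, -0.0, 1.292]
contact_force: [-2.0, 0.8, -1.9]
grip_width: 26.1
```

servo_tool([
  [0, 0, 0, 0.02, 0],
  [0, 0, 0, 0, 0],
])

```text
time: 18.35
tool_pos: [521.5, -207.5, 93.8]
tcp_rot: [3.141, 0.0, 1.292]
contact_force: [-1.6, 1.0, 0.1]
grip_width: 25.8
```

servo_tool([
  [0, 0, 0, 0.02, 0],
  [0, 0, 0, 0, 0],
  [0, 0, 0, 0, 0],
])

```text
time: 18.73
tool_pos: [521.5, -207.5, 92.8]
tcp_rot: [3.141, 0.0, 1.292]
contact_force: [-3.0, 1.0, 1.4]
grip_width: 25.5
```

servo_tool([
  [0, 0.02, 0, 0, 0],
  [0, 0.02, 0, 0, 0],
  [0, 0, 0, 0, 0],
])

```text
time: 19.1
tool_pos: [522.0, -205.9, 92.8]
tcp_rot: [3.141, 0.001, 1.292]
contact_force: [-2.7, -0.5, 1.9]
grip_width: 25.9
```

servo_tool([
  [0, 0.02, 0, 0, 0],
  [0, 0.02, 0, 0, 0],
])

```text
time: 19.35
tool_pos: [522.6, -203.8, 92.7]
tcp_rot: [3.141, 0.0, 1.292]
contact_force: [-2.1, -1.4, 0.8]
grip_width: 25.4
```

servo_tool([
  [0, 0.02, 0, 0, 0],
  [0, 0.02, 0, 0, 0],
])

```text
time: 19.6
tool_pos: [522.7, -201.2, 92.2]
tcp_rot: [-3.14, -0.001, 1.292]
contact_force: [-2.5, -0.9, -2.3]
grip_width: 25.6
```

Vertical force fell back to the free-hanging value: the foot seems over the pocket. Testing downward.

servo_tool([
  [0, 0, 0, 0, 0],
  [0, 0, 0, 0.02, 0],
  [0, 0, 0, 0, 0],
])

```text
time: 19.98
tool_pos: [523.0, -201.6, 91.6]
tcp_rot: [-3.141, -0.0, 1.292]
contact_force: [-1.8, -0.5, -3.2]
grip_width: 26.0
```

servo_tool([
  [0, 0, 0, 0.02, 0],
  [0, 0, 0, 0.02, 0],
  [0, 0, 0, 0, 0],
])

```text
time: 20.35
tool_pos: [523.1, -201.7, 89.7]
tcp_rot: [3.141, 0.0, 1.292]
contact_force: [-1.5, -0.2, -1.6]
grip_width: 25.7
```

servo_tool([
  [0, 0, 0, 0.02, 0],
  [0, 0, 0, 0.02, 0],
  [0, 0, 0, 0.02, 0],
  [0, 0, 0, 0, 0],
])

```text
time: 20.85
tool_pos: [523.0, -201.7, 86.6]
tcp_rot: [-3.141, 0.0, 1.292]
contact_force: [-1.7, -0.2, -2.3]
grip_width: 25.4
```

servo_tool([
  [0, 0, 0, 0.02, 0],
  [0, 0, 0, 0.02, 0],
  [0, 0, 0, 0, 0],
])

```text
time: 21.22
tool_pos: [523.0, -201.7, 84.6]
tcp_rot: [-3.142, 0.0, 1.292]
contact_force: [-2.4, -0.6, -2.3]
grip_width: 25.8
```

servo_tool([
  [0, 0, 0, 0.02, 0],
  [0, 0, 0, 0.02, 0],
  [0, 0, 0, 0, 0],
])

```text
time: 21.6
tool_pos: [523.1, -201.8, 82.8]
tcp_rot: [3.141, 0.0, 1.292]
contact_force: [-2.5, -0.4, -1.0]
grip_width: 25.7
```

servo_tool([
  [0, 0, 0, 0.02, 0],
  [0, 0, 0, 0.02, 0],
  [0, 0, 0, 0, 0],
  [0, 0, 0, 0, 0],
])

```text
time: 22.1
tool_pos: [523.1, -201.8, 80.8]
tcp_rot: [3.141, 0.0, 1.292]
contact_force: [-3.4, -0.8, 1.9]
grip_width: 25.6
```

```bash
python3 - <<'E'
from h import *
o=bot.get_obs(); t=o["tool_pos"]; print(t,o["contact_force"],o["time"])
for c in("side","top"):
    im=bot.capture(c)
    S=4; r0,r1,c0,c1=(70,190,330,430) if c=="side" else (190,280,360,460)
    big=cv2.resize(im[r0:r1,c0:c1],None,fx=S,fy=S,interpolation=cv2.INTER_CUBIC); big=(255*(big/255.)**.5).astype(np.uint8)
    cv2.imwrite(f"pics/{c}3.png",big[:,:,::-1].copy())
    for d in bot.pinpoint(c,"pack"):
        w=np.array(CAM[c]["world_from_camera"])@np.r_[d["point"],1]
        if w[1]<50: print(c,"pack",round(d["p"],2),w[:3].round(1))
E
```

```text
[ 523.14368277 -201.83679283   80.82182141] [-3.4412859  -0.83328755  1.89303879] 22.1
side pack 0.62 [ 522.6 -204.1   15.9]
top pack 0.54 [ 522.9 -201.1   13.7]
```

View pics/side3.png

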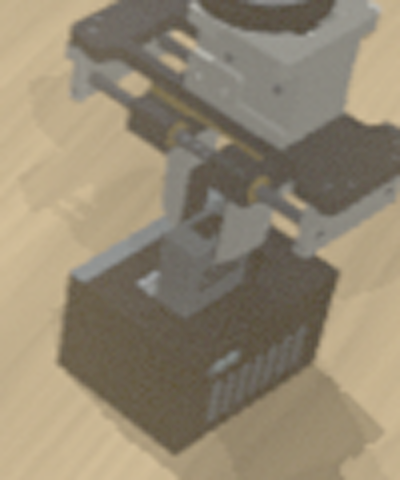

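The pack sits in the dock (side crop (200,265)), with its foot about 16 mm up under light pressure. Easing off 1 mm, then opening.

servo_tool([
  [0, 0, 0, -0.02, 0],
  [0, 0, 0, 0, 0],
  [0.36, 0, 0, 0, 0],
  [0.4, 0, 0, 0, 0],
  [0.5, 0, 0, 0, 0],
  [0.6, 0, 0, 0, 0],
  [0.6, 0, 0, 0, 0],
  [0.6, 0, 0, 0, 0],
])

```text
time: 23.3
tool_pos: [523.1, -201.7, 81.7]
tcp_rot: [3.141, 0.0, 1.292]
contact_force: [0.3, -0.2, 0.2]
grip_width: 55.1
```

servo_tool([
  [0.6, 0, 0, -0.1, 0],
  [0.6, 0, 0, -0.2, 0],
  [0.6, 0, 0, -0.4, 0],
  [0.6, 0, 0, -0.5, 0],
  [0.6, 0, 0, -0.5, 0],
  [0.6, 0, 0, -0.5, 0],
  [0.6, 0, 0, -0.3, 0],
  [0.6, -0.6, 0, 0, 0],
  [0.6, -0.8, 0, 0, 0],
  [0.6, -0.8, 0, 0, 0],
  [0.6, -0.3, 0, 0, 0],
  [0.6, 0, 0, 0, 0],
  [0.6, 0, 0, 0, 0],
])

```text
time: 24.92
tool_pos: [489.0, -320.7, 206.7]
tcp_rot: [-3.141, -0.001, 1.293]
contact_force: [-0.4, 0.5, -0.3]
grip_width: 55.2
```

```bash
python3 - <<'E'
from h import *
o=bot.get_obs(); print(o["tool_pos"],o["contact_force"],o["time"])
for c in("side","top"):
    im=bot.capture(c); cv2.imwrite(f"pics/{c}4f.png",im[:,:,::-1])
    S=4; r0,r1,c0,c1=(70,190,330,430) if c=="side" else (190,280,360,460)
    big=cv2.resize(im[r0:r1,c0:c1],None,fx=S,fy=S,interpolation=cv2.INTER_CUBIC); big=(255*(big/255.)**.5).astype(np.uint8)
    b2=big.copy(); q=None
    P=box(523.1,-201.8,-.278,-13,13,-25,25,100,18); q=((proj(c,P)-[c0,r0]+.5)*S).astype(int)
    for i,j in [(1,3),(5,7),(1,5),(3,7),(0,1),(2,3),(4,5),(6,7)]: cv2.line(b2,tuple(map(int,q[i])),tuple(map(int,q[j])),(0,255,0),1)
    cv2.imwrite(f"pics/{c}4.png",np.hstack([big,b2])[:,:,::-1].copy())
    for d in bot.pinpoint(c,"pack"):
        w=np.array(CAM[c]["world_from_camera"])@np.r_[d["point"],1]
        if w[1]<50: print(c,"pack",round(d["p"],2),w[:3].round(1))
    for l in("brick","spool","screwdriver"):
        for d in bot.pinpoint(c,l)[:1]: print(c,l,(np.array(CAM[c]["world_from_camera"])@np.r_[d["point"],1])[:3].round(0))
E
```

```text
[ 489.0434444  -320.68366501  206.73426904] [-0.39268518  0.4688717  -0.25175225] 24.925
side pack 0.88 [ 520.2 -204.    18.8]
side brick [533.  78.   2.]
side spool [776. 147.   2.]
side screwdriver [ 749. -168.    3.]
top brick [534.  80.  -1.]
top spool [770. 145.   0.]
top screwdriver [ 747. -165.   -3.]
```

View pics/side4.png

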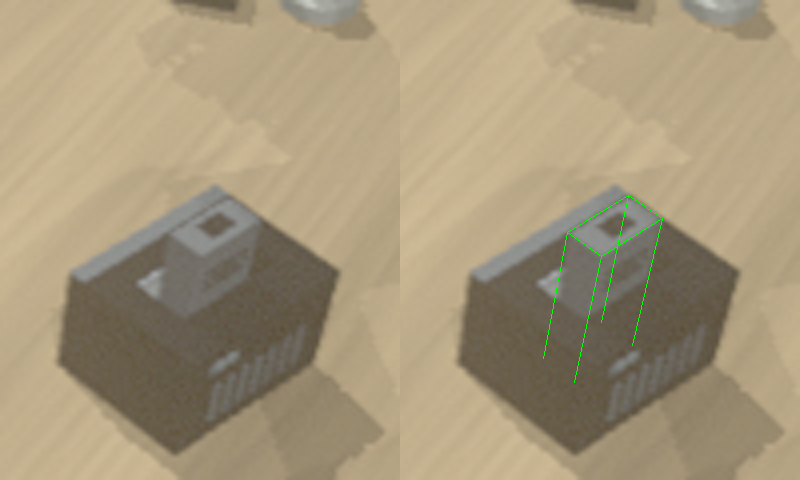

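View pics/top4.png

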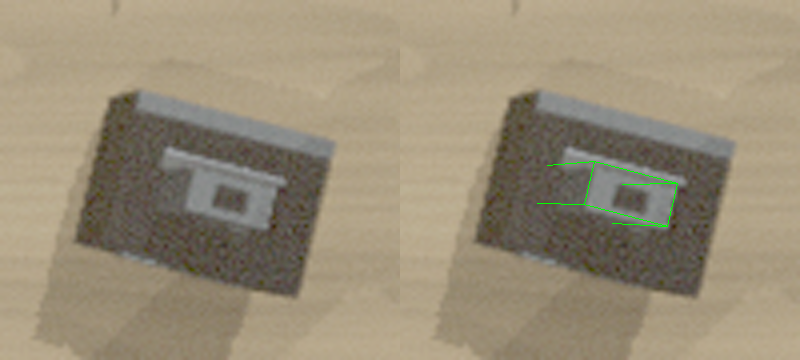

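The pack's top is at side crop (615,225) and top crop (632,197). It matches the model of an upright pack with its foot at 18 mm, and the gripper is well clear. Handing in.

```bash
python3 - <<'E'
from plant import bot
print(bot.close_job())
E
```

```text
the job is handed in; nothing more can be done
None
```

The grey battery pack is standing in the charging dock and released; I handed the job in at about 25 s of the 72 s allowed. No verdict is reported, so the points below are my own checks.

- **Flap and seat:** I pushed the flap open with the foot and felt the seat rim at about 29 mm. Sliding about 6 mm along the dock's +y, I felt the foot drop into the pocket. I then pressed it home to about 16 mm, eased off 1 mm and opened the fingers.
- **Force:** The highest vertical load I read between pack and dock was about 7 N, on the flap, against the 25 N limit. Pressing home took about 4.5 N. Readings come only at the end of each move, so a brief peak in between would not show.
- **Final position:** In both pictures the pack is upright with its foot at about 18 mm, about 7 mm off the shaft axis along y. The gripper is about 120 mm away and touching nothing.
- **Other things:** The brick, spool and screwdriver measured where they were at the start, within the few millimetres the detection is good to.
- **Disagreements:** The two cameras differ by about 2 to 3 mm in x. In the last top picture the network did not report the pack, so there I relied on the drawn outline. I saw the flap held open in the pictures but could not measure its angle.

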